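# Refit the dust extractor's control: relay in, knob on and held down

### The job

Put the dust extractor's control unit back together: plug the blue relay fully home into the socket in the unit's top and let go of it, then turn the red knob so that its flat matches the flat of the D-shaft and push it right onto the shaft. Press the knob with its sprung shaft all the way down and finish like that, with the gripper still on the knob and pressing: do not let go. Leave the other things on the bench where they are.

Things in the scene. Friction and masses are not known exactly. Their poses are not given: they have to be found in the camera images.
- control: grey control unit lying on its back, fixed to the bench, 150 (x) x 210 (y) x 45 mm high, its top level; origin centre of underside. The relay socket lies 50 mm to its +y, the shaft 50 mm to its -y of the centre. Its turn on the bench varies.
- socket (a point): centre of the mouth of the relay socket, level with the unit's top (45 mm above the bench); a rectangular hole between two white lines that run along its x, axes as the unit's: 33 mm along x by 27 mm along y, 15 mm deep.
- relay: blue relay, white mark on top, standing on its black foot; origin centre of the foot's underside. Foot 30 (x) x 24 (y) x 12 mm high, tapering over its lowest 5 mm to 25 x 19; above it the housing, 38 (x) x 32 (y) x 30 mm high (total 42), whose shoulder rests on the unit's top when fully home (foot 12 mm deep in the socket). Fits either way round (half turn). About 80 g.
- knob: red knob, 60 g, standing bore down; origin centre of underside. Round skirt 44 mm across, 18 high; on it a bar grip 44 mm along x, 14 thick in y, 22 high (total 40). Bore open below, 14 mm deep, D-shaped: round part 16 mm across, flat 4.5 mm from the axis on the +x side, 1.5 mm chamfer at its mouth. A white pointer line on the bar marks +x, the flat's side. Fits one way only, to about 0.15 rad.
- shaft_top (a point): centre of the top of the upright steel D-shaft, 22 mm above the unit's top when not pressed; 14 mm across, flat 3.5 mm from the axis on its +x side; a black line on the white disc round it turns with it and points to the flat's side. Up to 0.6 rad from the unit's x; turns stiffly. Knob right on: shaft top at the bore's end, skirt 8 mm above the unit; both then press down 6 mm more.
- shaft_press (a joint): how far the sprung shaft is pressed down, m: 0 up to 0.006 fully down at the stop. Spring: 3 N to begin, 9 N fully down; it rises again when let go.
- tape_measure: yellow tape measure, 60 x 34 x 50 mm, origin centre of underside. Bystander.
- screw_tin: open round steel tin, 64 mm across, 45 mm high, origin centre of underside. Bystander.
- offcut: light wood offcut, 40 x 160 x 22 mm, origin centre of underside. Bystander.
- sanding_block: cork sanding block, 60 x 110 x 35 mm, origin centre of underside. Bystander.
- glue_jar: closed white jar, 60 mm across, 75 mm high, origin centre of underside. Bystander.
- screwdriver: screwdriver lying flat, origin at its underside. Bystander.
There are look-alikes about, which are no part of the job. Several things look just like the relay: the one meant starts farthest to the robot's right. Of the things that look like the knob, the larger one is meant.

How it is judged:
On the way, in this order (a step that is already met when the one before it is completed fails the run):
1. the relay is plugged fully home and let go (z of relay in the frame of socket below -0.01 m and horizontal distance between relay and socket below 0.004 m and angle between relay's own z axis and vertical below 0.09 rad and contact force between the fingers and relay below 0.2 N), for 0.2 s.
2. the knob is right on the D-shaft (z of shaft_top in the frame of knob above 0.012 m and horizontal distance between knob and shaft_top below 0.004 m and angle between the x axis of knob and the x axis of shaft_top, either way round below 0.25 rad and angle between knob's own z axis and vertical below 0.12 rad), for 0.1 s.
At the end, for the whole second after the job is handed in: Relay over 10 mm deep in its socket, within 4 mm, upright, not touched; knob upright, over 12 mm onto the shaft, within 4 mm and 0.25 rad; shaft pressed over 4.5 of its 6 mm; fingers still on the knob (over 2 N), knob pressing on the unit (over 4 N) (all of step 1 and all of step 2 and value of joint shaft_press above 0.0045 m and contact force between knob and control above 4 N and contact force between the fingers and knob above 2 N); the arm keeps its last pose, push and grip.
It fails at once if one of the other things is shifted more than 30 mm (distance of any of tape_measure, screw_tin, offcut, sanding_block, glue_jar, screwdriver from where it was at the start of the episode above 0.03 m).
It also fails if it takes over 62 s, if anything falls off the work surface, if the arm or the gripper's body presses on something with over 40 N, if the wrist force passes 120 N, or if a joint passes its speed limit or range.

### The arm

A 6-joint arm with a two-finger parallel gripper is mounted at the origin on the work surface. World frame = base frame: x ahead of the robot, y to its left, z up, the work surface at z = 0. Lengths are in m, angles in rad, forces in N, time in s.
With the tool pointing down it reaches from about 0.4 to 0.825 m from the base axis. Payload 7 kg.
Tool frame: the origin (TCP) lies at the very end of the fingers, on their centre line; the grasp point (between the pads) lies 19 mm behind it; z points along the fingers, y is the line along which they close (so a half turn about z gives the same grasp; the last joint's range is limited). The gripper opens to 88 mm and grips with 3 to 60 N. Pads are 19 mm wide; open, the fingers measure 130 mm over their backs; the gripper's body (78 mm by 193 mm) begins 47 mm behind the grasp point.
Start: joints at [-0.852, 0.359, 0.012, 0, -1.224, -0.288], TCP at [0.282, -0.613, 0.192] pointing down, gripper open.
Joint ranges: [-3.07, 3.07], [-1.43, 2.12], [-1.02, 1.25], [-3.03, 1.67], [-3.05, -0], [-3.03, 3.03]. Speed limits (rad/s): [2.39, 2.39, 3.01, 3.14, 3.14, 3.14].

### API

Orientations are given as a unit quaternion [x, y, z, w].
In Python, from rig import readout, grab_frame, camera_model, order gives the robot as it stands.
- The arm moves only by the shell command python3 -m pendant 'ROWS' [OPENING] [FORCE]. ROWS is text: rows parted by semicolons, each of 4 numbers parted by spaces: the shift along the tool's x, y, z in mm, then the turn about the tool's z in rad. In form: x y z yaw; .... A call has 1 to 10 rows; each row is the pose to reach, as a shift and turn from the pose commanded when the call began, along the tool's axes at that moment; what a row does not reach only later rows make up. A row lasts 1/10 s, in which the tool goes at most 50 mm and 8.59 degrees, less where a joint would pass 70% of its speed; a pose out of reach is approached as far as the arm can. A call with a gripper value outside its range is refused whole. OPENING is the finger opening in mm, from 0 to 87.6, set as the call begins (- or left out, the last holds). The fingers move at their own pace and stop on an object; FORCE is the grip in N (left out, the last holds). Time passes only in rows, so rows that repeat a pose let the fingers close. It gives the time, the measured TCP pose, the force, the opening and the grip force at its end, in the units of the state.
- readout.sense(): the state, without advancing time (a new reading comes with each control period).
- grab_frame(name): name is "scene" or "top" or "wrist"; returns the picture (400x640x3 uint8, red, green, blue); there is no depth.
- camera_model(name): a dict with "fx", "fy", "cx", "cy" (pixels), "world_to_cam" (4x4, takes a point from world to camera coordinates). Camera axes: x right, y up, looking along -z (the intrinsics and any distortion apply to the point x, -y, -z); pixel columns grow to the right and rows downward; lengths in m; the calibration is good to about 2 mm. A picture is of the moment at which its call begins: read the wrist's pose just before it. camera_model takes no time and is no camera call; for the wrist camera it gives the pose at the moment of the call.
- order.job_done(): hands the job in; it is judged then, once.
The state is a dict: "time": time; "joints": joint angles; "qd": joint speeds; "joint_torque": joint torques, N m; "eef_pos": TCP position; "eef_rot": TCP orientation; "wrist_force": force on the tool from outside, world axes, zero at the start; "torque": the same for the moment, N m; "width": opening from 0.0 (shut) to 1.0 (fully open); "grasp_force": force on a finger pad.
Only numpy, scipy, OpenCV 4.12 (cv2) and the standard library are available. Lean on these libraries where they do the work, as an engineer would, in place of code of your own. Each camera call takes 0.05 s, during which the arm holds its last target. There are 200 camera calls.

## Working session

There is one attempt and no reset: what is moved stays moved. The work goes in short steps, Python scripts to look and compute and a shell command to move; the robot and the scene stay as the last step left them, time stands still between calls to the robot, and variables do not carry over. Pictures are saved under pics/ and viewed, at most 10 in all, crops included, and the job is handed in when it is done.

```bash
mkdir -p pics; ls; cat > h.py <<'E'
import numpy as np, cv2
from rig import readout, grab_frame, camera_model, order
from scipy.spatial.transform import Rotation as R
def snap(n,f):
    m=camera_model(n); im=grab_frame(n); cv2.imwrite(f'pics/{f}.png',im[:,:,::-1]); np.save(f'pics/{f}.npy',m,allow_pickle=True); return im,m
def load(f): return np.load(f'pics/{f}.npy',allow_pickle=True).item()
def ray(m,u,v):
    k=np.array([[m['fx'],0,m['cx']],[0,m['fy'],m['cy']],[0,0,1]])
    d=m.get('dist',m.get('distortion'))
    p=cv2.undistortPoints(np.array([[[u,v]]],float),k,None if d is None else np.array(d,float))[0,0]
    T=np.linalg.inv(m['world_to_cam']); r=T[:3,:3]@np.array([p[0],-p[1],-1]); return T[:3,3],r/np.linalg.norm(r)
def atz(m,u,v,z):
    o,r=ray(m,u,v); return o+r*(z-o[2])/r[2]
def tri(obs):
    A=0;b=0
    for m,u,v in obs:
        o,r=ray(m,u,v); P=np.eye(3)-np.outer(r,r); A=A+P; b=b+P@o
    return np.linalg.solve(A,b)
E
python3 - <<'E'
from h import *
for n in('scene','top'):
    im,m=snap(n,n+'0'); print({k:(v if k!='world_to_cam' else np.round(v,3).tolist()) for k,v in m.items()})
s=readout.sense(); print(s)
E
```

```text
pics
{'fx': 361.5971396167074, 'fy': 361.5971396167074, 'cx': 323.78541592841015, 'cy': 197.51277894259374, 'world_to_cam': [[0.461, 0.887, 0.019, -0.246], [-0.557, 0.273, 0.785, 0.268], [0.691, -0.372, 0.62, -1.372], [0.0, 0.0, 0.0, 1.0]]}
{'fx': 515.0573045812916, 'fy': 515.0573045812916, 'cx': 320.2507564993308, 'cy': 201.36233525979478, 'world_to_cam': [[-0.018, -1.0, -0.013, -0.008], [0.991, -0.02, 0.129, -0.602], [-0.129, -0.01, 0.992, -1.484], [0.0, 0.0, 0.0, 1.0]]}
{'time': 0.1, 'joints': array([-8.51898181e-01,  3.59273300e-01,  1.11639800e-02, -3.13078225e-04,
       -1.22409495e+00, -2.88080515e-01]), 'qd': array([ 0.00071545, -0.00014881,  0.0017982 ,  0.00045214,  0.00018012,
       -0.00020998]), 'joint_torque': array([-1.95086592e-03, -5.84162986e+01,  2.93753725e+01,  7.01541424e+00,
        1.02501560e-02, -3.20630375e-05]), 'eef_pos': array([ 0.28165077, -0.61290109,  0.19104861]), 'eef_rot': array([-2.13694694e-01,  9.76900230e-01,  6.87626764e-04, -2.10733177e-04]), 'wrist_force': array([-0.19261454, -0.45505696, -0.38308981]), 'torque': array([0.02884337, 0.04988494, 0.02518602]), 'grasp_force': 0.0, 'width': 1.0004190948195404}
```

View pics/top0.png

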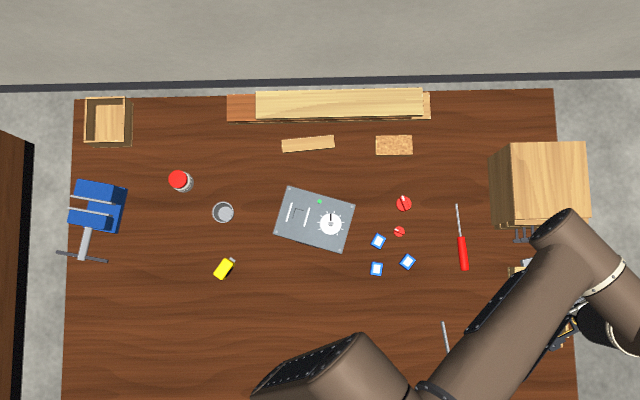

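View pics/scene0.png

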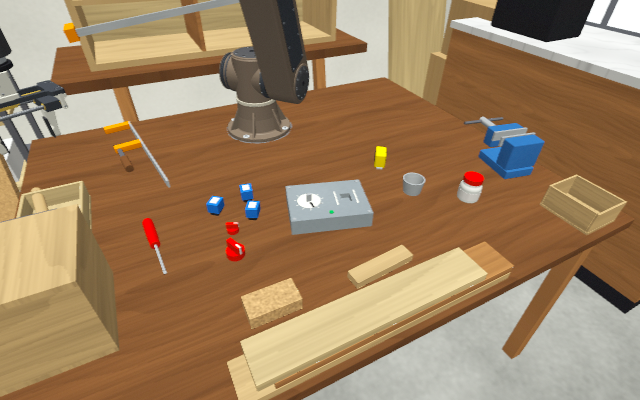

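The top view shows three blue relays, at (378,241), (376,269) and (407,262). The last lies farthest right, so it is the one meant. The larger knob is at (404,204) and the smaller at (399,231). The unit is at (315,220), with its shaft at (331,223) and its socket near (298,214). In the scene view the target relay is at (215,205) and the knob at (235,250).

```bash
python3 - <<'E'
from h import *
t,s=load('top0'),load('scene0')
for n,a,b in(('relay',(407,262),(215,203)),('knob',(404,203),(236,248)),('shaft',(331,223),(309,200)),('socket',(298,214),(347,197))):
    print(n,tri([(t,*a),(s,*b)]).round(3), atz(t,*a,.042).round(3))
m=camera_model('wrist'); q=readout.sense(); Rt=R.from_quat(q['eef_rot']).as_matrix()
T=np.linalg.inv(m['world_to_cam']); print((Rt.T@(T[:3,3]-q['eef_pos'])).round(4)); print((Rt.T@T[:3,:3]).round(3)); print(Rt.round(3),m['fx'],m['cx'],m['cy'],m.keys())
d=np.array([.53,-.20,.29])-q['eef_pos']; print(Rt.T@d*1000)
E
```

```text
relay [ 0.419 -0.269  0.031] [ 0.419 -0.268  0.042]
knob [ 0.594 -0.267  0.022] [ 0.591 -0.266  0.042]
shaft [ 0.536 -0.048  0.048] [ 0.536 -0.05   0.042]
socket [0.566 0.049 0.045] [0.565 0.047 0.042]
[ 0.0809 -0.0002 -0.1931]
[[ 0.     0.955  0.297]
 [ 1.    -0.     0.   ]
 [ 0.     0.297 -0.955]]
[[-0.909 -0.418 -0.001]
 [-0.418  0.909  0.001]
 [ 0.     0.001 -1.   ]] 281.8733634042139 318.3089636081652 194.30477716378087 dict_keys(['fx', 'fy', 'cx', 'cy', 'world_to_cam'])
[-398.04886314  271.64203904  -98.60899041]
```

```bash
python3 -m pendant '-37 28 -20 0; -74 57 -20 0; -111 85 -20 0; -148 114 -20 0; -185 142 -20 0; -222 170 -20 0; -260 199 -20 0; -297 227 -20 0; -334 256 -20 0; -371 284 -20 0' && python3 -m pendant '0 0 0 0;0 0 0 0;0 0 0 0' && python3 - <<'E'
from h import *
snap('wrist','w1'); q=readout.sense(); print(q['time'],q['eef_pos'],q['joints'])
E
```

```text
time: 1.1
eef_pos: [0.5007, -0.1984, 0.2118]
eef_rot: [-0.214, 0.977, 0.0, -0.0]
wrist_force: [1.3, -0.3, -0.3]
width: 0.997
grasp_force: 0.0
time: 1.4
eef_pos: [0.4999, -0.2007, 0.2116]
eef_rot: [-0.214, 0.977, 0.0, -0.0]
wrist_force: [0.0, -0.4, -0.1]
width: 0.999
grasp_force: 0.0
1.45 [ 0.49979115 -0.20104105  0.21167479] [-1.84203956e-02  1.21527614e-01 -2.57517970e-01  2.89788976e-06
 -1.19227125e+00 -1.12254446e+00]
```

View pics/w1.png

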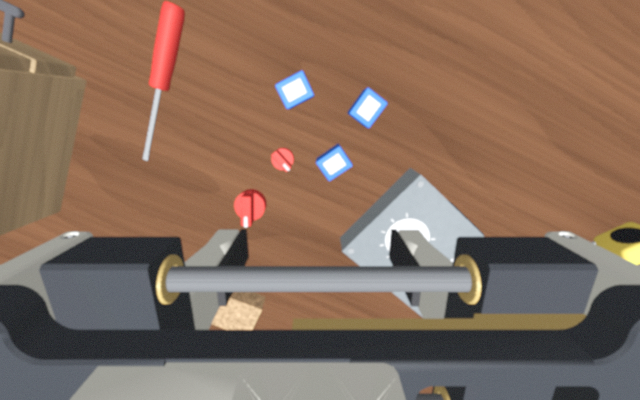

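The relays are at (295,90), (368,108) and (334,163). The target is the one farthest to the robot's right, at (295,90). The big knob is at (250,207), and the gripper hides part of the unit. I'll take more views for triangulation.

```bash
python3 -m pendant '-40 30 0 0; -80 60 0 0;-80 60 0 0;-80 60 0 0;-80 60 0 0' >/dev/null && python3 -c "
from h import *
snap('wrist','w2')" && python3 -m pendant '-33 33 0 0; -66 66 0 0; -98 100 0 0;-98 100 0 0;-98 100 0 0;-98 100 0 0' >/dev/null && python3 -c "
from h import *
snap('wrist','w3')" && python3 -m pendant '0 -40 0 0; 0 -80 0 0; 0 -120 0 0;0 -120 0 0;0 -120 0 0;0 -120 0 0' >/dev/null && python3 - <<'E'
from h import *
snap('wrist','w4'); print(readout.sense()['time'],readout.sense()['eef_pos'])
# predicted places
P={'relay':(.419,-.269,.042),'knob':(.594,-.267,.04),'shaft':(.536,-.05,.06),'socket':(.566,.049,.045)}
for f in('w1','w2','w3','w4'):
    m=load(f)
    for n,p in P.items():
        c=m['world_to_cam']@np.r_[p,1]; print(f,n,(m['cx']+m['fx']*c[0]/-c[2]).round(),(m['cy']-m['fy']*c[1]/-c[2]).round())
E
```

```text
3.3 [ 0.64491699 -0.08974842  0.21219598]
w1 relay 295.0 89.0
w1 knob 246.0 212.0
w1 shaft 408.0 243.0
w1 socket 453.0 281.0
w2 relay 240.0 13.0
w2 knob 196.0 155.0
w2 shaft 368.0 187.0
w2 socket 419.0 231.0
w3 relay 135.0 -97.0
w3 knob 102.0 73.0
w3 shaft 287.0 106.0
w3 socket 350.0 162.0
w4 relay 252.0 -97.0
w4 knob 202.0 73.0
w4 shaft 389.0 106.0
w4 socket 442.0 161.0
```

```bash
cat > mont.py <<'E'
import cv2,numpy as np
def mont(L,s,name):
    w,h=400//s,300//s; o=[]
    for f,u,v in L:
        im=cv2.imread(f'pics/{f}.png'); u0,v0=max(0,int(u-w//2)),max(0,int(v-h//2))
        c=cv2.resize(im[v0:v0+h,u0:u0+w],None,fx=s,fy=s,interpolation=cv2.INTER_CUBIC); c=cv2.copyMakeBorder(c,0,300-c.shape[0],0,400-c.shape[1],0)
        for k in range(0,w,10): cv2.line(c,(k*s,0),(k*s,6 if k%10 else 10),(0,255,0),1)
        for k in range(0,h,10): cv2.line(c,(0,k*s),(10,k*s),(0,255,0),1)
        cv2.putText(c,f'{f} {u0},{v0}',(12,290),0,.5,(0,255,255),1); o.append(c)
    cv2.imwrite(f'pics/{name}.png',np.vstack([np.hstack(o[:2]),np.hstack(o[2:])]))
E
python3 -c "
from mont import *
mont([('w1',294,91),('w2',240,22),('w2',198,152),('w4',204,72)],7,'m1')
mont([('w3',287,107),('w4',389,107),('w3',350,162),('w4',442,162)],6,'m2')"
```

```text
(no output)
```

View pics/m1.png

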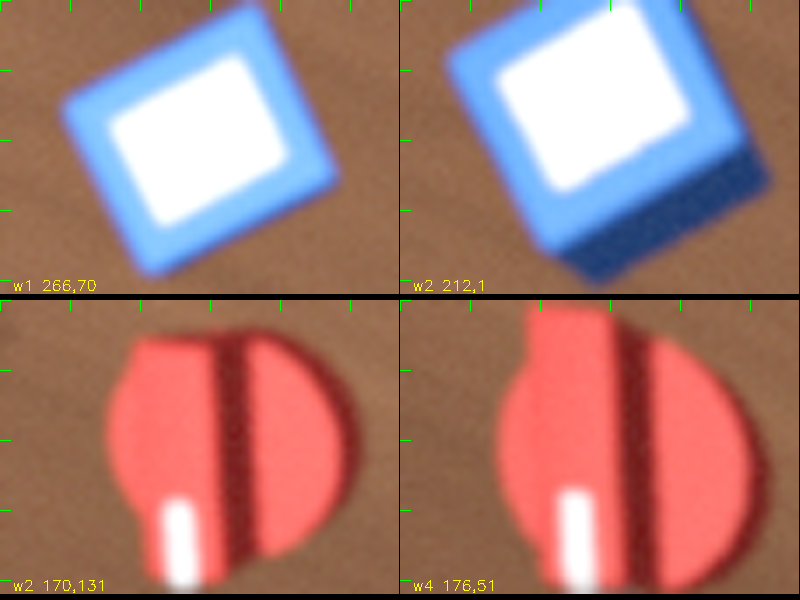

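View pics/m2.png

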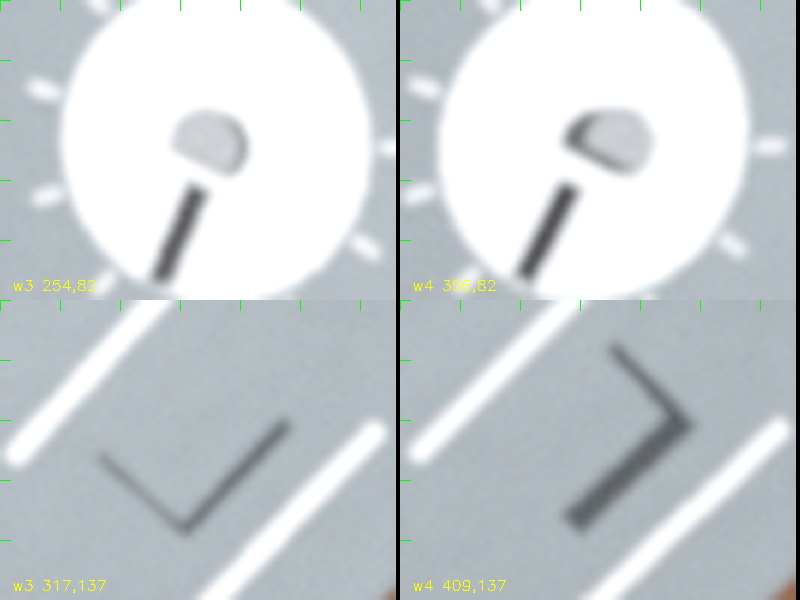

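In m1 the relay's white mark corners read in both views; the knob's pointer faces downward in the image but is cut off by the crop. In m2 the D-shaft's black line points down-left, and the visible mouth corners of the socket are (95,152), (184,235), (292,120) in the w3 crop and (207,42), (295,120), (180,232) in the w4 crop.

```bash
cat >> h.py <<'E'
def cp(f,u0,v0,s,x,y): return (load(f),u0+(x+.5)/s-.5,v0+(y+.5)/s-.5)
def yaw(a,b): return float(np.arctan2(b[1]-a[1],b[0]-a[0]))
E
python3 - <<'E'
from h import *
a=lambda x,y:cp('w1',266,70,7,x,y); b=lambda x,y:cp('w2',212,1,7,x,y)
c1=[(240,55),(110,125),(163,227),(288,155)]; c2=[(233,5),(97,77),(160,192),(288,115)]
T=[tri([a(*p),b(*q)]) for p,q in zip(c1,c2)]; print('mark',np.round(T,4).tolist(),np.mean(T,0).round(4))
o=[atz(*a(*p),.042)[:3] for p in[(252,5),(62,107),(150,277),(340,180)]]; print('top',np.round(o,4).tolist(),np.mean(o,0).round(4)); 
print([np.linalg.norm(o[i]-o[(i+1)%4]).round(4) for i in range(4)],[round(yaw(o[i],o[(i+1)%4]),3) for i in range(4)])
a=lambda x,y:cp('w3',317,137,6,x,y); b=lambda x,y:cp('w4',409,137,6,x,y)
A=[atz(*a(*p),.045) for p in[(95,152),(184,235),(292,120)]];B=[atz(*b(*p),.045) for p in[(207,42),(295,120),(180,232)]]
for q in(A,B): print('sock',((q[0]+q[2])/2).round(4),[np.linalg.norm(q[i]-q[i+1]).round(4) for i in(0,1)],[round(yaw(q[i],q[i+1]),3) for i in(0,1)])
print('tri common edge',tri([a(184,235),b(180,232)]),tri([a(292,120),b(295,120)]))
a=lambda x,y:cp('w3',254,82,6,x,y); b=lambda x,y:cp('w4',356,82,6,x,y)
print('shaft',tri([a(205,143),b(219,143)]))
for f,p,q in((a,(197,187),(162,280)),(b,(170,187),(125,280))): print('line',yaw(atz(*f(*p),.045),atz(*f(*q),.045)))
# white lines
for f in('w3','w4'):
    im=cv2.imread(f'pics/{f}.png'); w=(im.min(2)>225).astype(np.uint8); n,l,st,ce=cv2.connectedComponentsWithStats(w)
    for i in range(1,n):
        pts=np.argwhere(l==i)[:,::-1].astype(np.float32); r=cv2.minAreaRect(pts)
        if max(r[1])>25 and min(r[1])<9:
            h=np.sort(r[1])[1]/2; bx=cv2.boxPoints(r); e=sorted([bx[0]-bx[1],bx[1]-bx[2]],key=np.linalg.norm)[1]/2
            p,q=[atz(load(f),*(np.array(r[0])+s*e),.045) for s in(1,-1)]; print(f,np.round(r[0],1),((p+q)/2).round(4),np.linalg.norm(p-q).round(3),round(yaw(p,q),3))
E
```

```text
mark [[0.4054, -0.2691, 0.0397], [0.4248, -0.2844, 0.0433], [0.4362, -0.2695, 0.0443], [0.4167, -0.2548, 0.0425]] [ 0.4208 -0.2694  0.0424]
top [[0.3972, -0.27, 0.042], [0.4256, -0.2932, 0.042], [0.4451, -0.2686, 0.042], [0.4164, -0.2449, 0.042]] [ 0.4211 -0.2692  0.042 ]
[np.float64(0.0367), np.float64(0.0314), np.float64(0.0372), np.float64(0.0317)] [-0.684, 0.901, 2.45, -2.225]
sock [0.5637 0.0466 0.045 ] [np.float64(0.0269), np.float64(0.0337)] [1.252, 2.847]
sock [0.5648 0.0464 0.045 ] [np.float64(0.0268), np.float64(0.0327)] [1.333, -0.289]
tri common edge [0.58371052 0.05416586 0.04639536] [0.55208667 0.06465597 0.04372639]
shaft [ 0.53476794 -0.04823919  0.06735086]
line 0.027713389381613936
line 0.020011013167387775
w3 [334. 146.] [0.5569 0.0219 0.045 ] 0.059 2.84
w3 [364.5 174. ] [0.573  0.0738 0.045 ] 0.058 2.823
w4 [428. 146.] [0.5571 0.0221 0.045 ] 0.058 2.844
w4 [455.5 173.5] [0.5729 0.0736 0.045 ] 0.058 2.84
```

Measurements fit the given sizes. The relay is at (0.4210, -0.2693), x yaw -0.687, with its top at 42 mm. The socket is at (0.5647, 0.0470), yaw -0.304. The shaft top is at (0.5348, -0.0482, 0.067), with its flat at about 0.02.

```bash
cat >> h.py <<'E'
def go(p,ya):  # shift mm in tool axes, and turn, to reach tcp p with tool-y at world yaw ya (mod pi)
    q=readout.sense(); M=R.from_quat(q['eef_rot']).as_matrix(); y0=np.arctan2(M[1,1],M[0,1])
    d=(ya-y0+np.pi/2)%np.pi-np.pi/2
    print('t',q['time'],'pos',q['eef_pos'].round(4),'shift',(M.T@(np.array(p)-q['eef_pos'])*1000).round(1),'turn',round(-d,3),'j6',q['joints'][5].round(2),'F',q['wrist_force'].round(1))
E
python3 -c "
from h import *
go((.4210,-.2693,.1),2.454); go((.4210,-.2693,.017),2.454)"
```

```text
t 3.3 pos [ 0.6449 -0.0897  0.2122] shift [278.5 -69.7 112.1] turn -0.453 j6 -1.3 F [-0.5 -0.1 -0. ]
t 3.3 pos [ 0.6449 -0.0897  0.2122] shift [278.5 -69.7 195.1] turn -0.453 j6 -1.3 F [-0.5 -0.1 -0. ]
```

```bash
python3 -m pendant '40 -10 0 -0.11; 80 -20 0 -0.22; 120 -30 20 -0.33; 160 -40 40 -0.453; 200 -50 60 -0.453; 240 -60 80 -0.453; 278.5 -69.7 112 -0.453; 278.5 -69.7 112 -0.453; 278.5 -69.7 112 -0.453; 278.5 -69.7 112 -0.453' 60 10; python3 -c "
from h import *
go((.4210,-.2693,.017),2.454); snap('wrist','w5'); m=load('w5')
for x,y in((19,16),(19,-16),(-19,16),(-19,-16)):
    c,s=np.cos(-.687),np.sin(-.687); p=m['world_to_cam']@np.array([.421+c*x/1e3-s*y/1e3,-.2693+s*x/1e3+c*y/1e3,.042,1]); print((m['cx']+m['fx']*p[0]/-p[2]).round(),(m['cy']-m['fy']*p[1]/-p[2]).round())"
```

```text
time: 4.3
eef_pos: [0.4228, -0.2691, 0.101]
eef_rot: [-0.428, 0.904, -0.001, 0.001]
wrist_force: [1.0, 0.2, 0.6]
width: 0.684
grasp_force: 0.0
t 4.3 pos [ 0.4228 -0.2691  0.101 ] shift [ 1.4  1.4 83.9] turn 0.002 j6 -0.51 F [1.  0.2 0.6]
300.0 212.0
299.0 179.0
340.0 212.0
341.0 179.0
```

```bash
python3 -m pendant '0 0 20 0; 0 0 40 0; 0 0 60 0; 0 0 75 0; 0 0 83 0; 0 0 83 0; 0 0 83 0; 0 0 83 0'; python3 -c "
from h import *
go((.4210,-.2693,.017),2.454)
im,m=snap('wrist','w6'); cv2.imwrite('pics/w6c.png',cv2.resize(im[130:300,180:460,::-1],None,fx=2.5,fy=2.5))"
```

```text
time: 5.15
eef_pos: [0.4224, -0.2694, 0.0178]
eef_rot: [-0.428, 0.904, -0.001, 0.001]
wrist_force: [-0.5, -0.7, 1.1]
width: 0.684
grasp_force: 0.0
t 5.15 pos [ 0.4224 -0.2694  0.0178] shift [0.9 1.1 0.8] turn 0.001 j6 -0.51 F [-0.5 -0.7  1.1]
```

View pics/w6c.png

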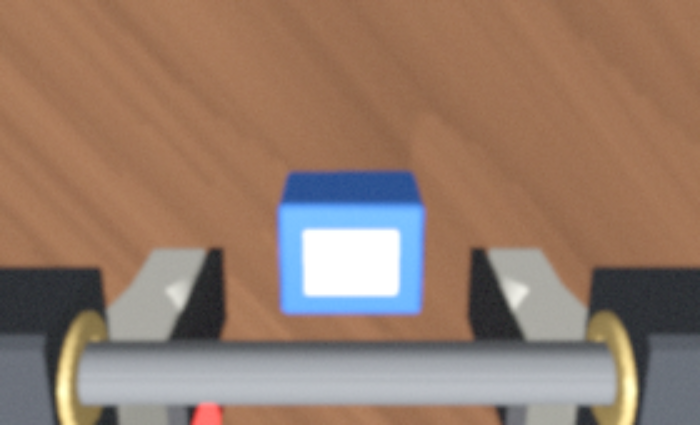

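The relay sits centred between the fingers, with its mark at about (320,235) in the full frame. I'll close after the small correction.

```bash
python3 -c "
from h import *
print(atz(load('w6'),319.9,234.4,.042))"; python3 -m pendant '0.9 1 0.8 0;0.9 1 0.8 0;0.9 1 0.8 0;0.9 1 0.8 0;0.9 1 0.8 0;0.9 1 0.8 0;0.9 1 0.8 0;0.9 1 0.8 0' 20 30
```

```text
[ 0.42097303 -0.26945983  0.042     ]
time: 6.0
eef_pos: [0.4201, -0.2694, 0.016]
eef_rot: [-0.428, 0.904, 0.0, -0.0]
wrist_force: [-0.4, 0.1, -0.7]
width: 0.229
grasp_force: 0.0
```

```bash
python3 -c "
from h import *
im,m=snap('wrist','w7'); im2,_=snap('scene','s7'); s=readout.sense(); print(s['width'],s['grasp_force'])
a=cv2.resize(im[130:300,180:460,::-1],(800,486)); a=a[150:450]; b=cv2.resize(im2[150:263,100:400,::-1],(800,300))
cv2.imwrite('pics/w7c.png',np.vstack([a,b]))"
```

```text
0.23135737453251884 0.0
```

View pics/w7c.png

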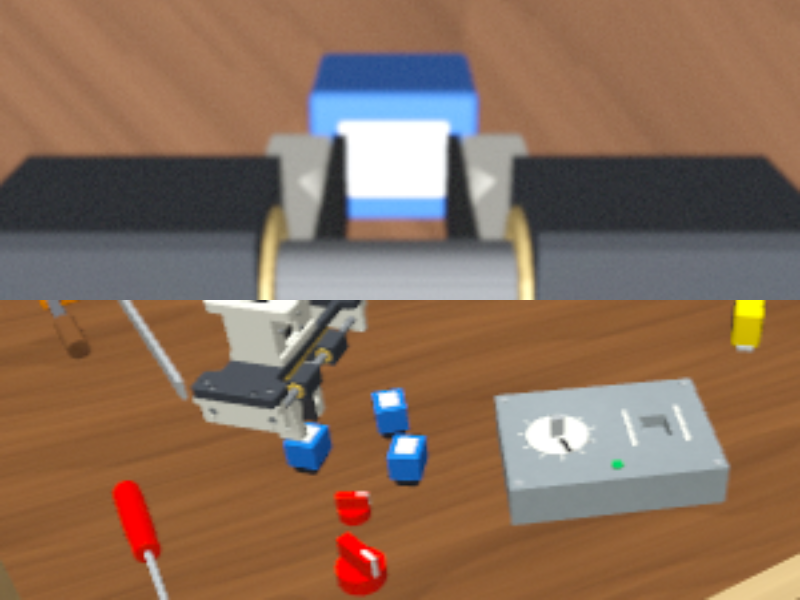

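The fingers closed to 20 mm above the relay. They look about 38 mm higher than the reported TCP, so I'll check that with the scene camera.

```bash
python3 -c "
from h import *
m=load('s7'); w=load('w7')
q=readout.sense(); print(q['eef_pos']); M=R.from_quat(q['eef_rot']).as_matrix()
def pr(m,p):
    c=m['world_to_cam']@np.r_[p,1]; return (m['cx']+m['fx']*c[0]/-c[2]).round(1),(m['cy']-m['fy']*c[1]/-c[2]).round(1)
for dz in(0,.02,.04,.06):
    print(dz,'scene',pr(m,q['eef_pos']+[0,0,dz]),'wrist',[pr(w,q['eef_pos']+[0,0,dz]+M@[.0095,y,0]) for y in(-.01,.01)])
T=np.linalg.inv(w['world_to_cam']); print((M.T@(T[:3,3]-q['eef_pos'])).round(4))
im=cv2.imread('pics/w7.png')[200:270,260:380]; a=cv2.resize(im,(800,467),interpolation=cv2.INTER_CUBIC); cv2.imwrite('pics/w7d.png',a)
"
```

```text
[ 0.42006786 -0.26934347  0.01602628]
0 scene (np.float64(215.4), np.float64(207.6)) wrist [(np.float64(304.7), np.float64(209.4)), (np.float64(332.1), np.float64(209.4))]
0.02 scene (np.float64(214.1), np.float64(201.9)) wrist [(np.float64(303.3), np.float64(219.9)), (np.float64(333.5), np.float64(219.9))]
0.04 scene (np.float64(212.8), np.float64(195.9)) wrist [(np.float64(301.6), np.float64(232.8)), (np.float64(335.3), np.float64(232.8))]
0.06 scene (np.float64(211.5), np.float64(189.8)) wrist [(np.float64(299.5), np.float64(249.0)), (np.float64(337.5), np.float64(249.0))]
[ 8.100e-02 -1.000e-04 -1.931e-01]
```

View pics/w7d.png

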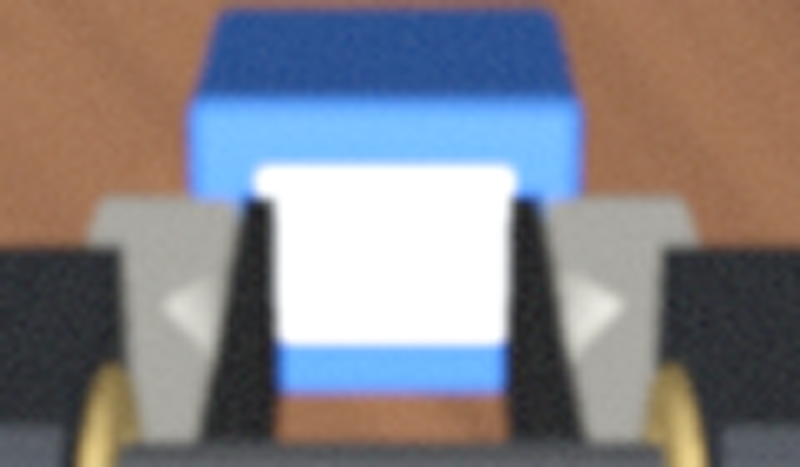

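The fingertips appear at about row 230 in the wrist image, which is where a point 36–38 mm above the reported TCP would be. So the true tip is about 37 mm short of the reported TCP. I'll open and go lower in guarded steps.

```bash
python3 -m pendant '0 0 0 0;0 0 0 0;0 0 0 0;0 0 0 0;0.4 0 0 0;0.6 0 0 0' 60 && python3 -m pendant '0 0 6 0;0 0 12 0;0 0 18 0;0 0 18 0;0 0 18 0'|grep -v rot
```

```text
time: 6.7
eef_pos: [0.4197, -0.2698, 0.0161]
eef_rot: [-0.428, 0.904, 0.0, -0.0]
wrist_force: [-0.6, 0.6, 0.0]
width: 0.666
grasp_force: 0.0
time: 7.2
eef_pos: [0.4195, -0.2698, -0.0023]
wrist_force: [0.3, 0.1, 0.7]
width: 0.682
grasp_force: 0.0
```

```bash
python3 -m pendant '0 0 5 0;0 0 10 0;0 0 15 0;0 0 15 0;0 0 15 0'|grep -v rot;  python3 -c "
from h import *
im,m=snap('wrist','w8'); q=readout.sense(); M=R.from_quat(q['eef_rot']).as_matrix()
print(q['eef_pos'],q['wrist_force'])
def pr(m,p):
    c=m['world_to_cam']@np.r_[p,1]; return (m['cx']+m['fx']*c[0]/-c[2]).round(1),(m['cy']-m['fy']*c[1]/-c[2]).round(1)
for dz in(0,.02,.03,.04):print(dz,[pr(m,q['eef_pos']+[0,0,dz]+M@[.0095,y,0]) for y in(-.03,.03)])
cv2.imwrite('pics/w8c.png',cv2.resize(im[160:280,220:420,::-1],(800,480),interpolation=cv2.INTER_CUBIC))"
```

```text
time: 7.7
eef_pos: [0.4195, -0.2698, -0.0172]
wrist_force: [0.8, 0.2, 1.2]
width: 0.685
grasp_force: 0.0
[ 0.41973267 -0.26985722 -0.01695941] [-0.27795767 -0.13217929  0.22108016]
0 [(np.float64(277.0), np.float64(209.5)), (np.float64(359.3), np.float64(209.6))]
0.02 [(np.float64(272.8), np.float64(220.1)), (np.float64(363.5), np.float64(220.1))]
0.03 [(np.float64(270.3), np.float64(226.2)), (np.float64(366.0), np.float64(226.2))]
0.04 [(np.float64(267.6), np.float64(233.0)), (np.float64(368.7), np.float64(233.0))]
```

View pics/w8c.png

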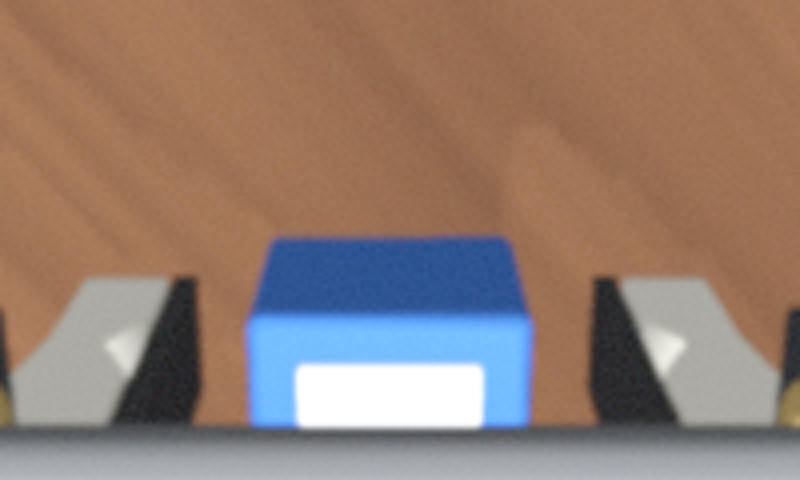

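The guarded descent met no contact. The tips at row 229.5 put the real tip about 35 mm above the reported TCP, at roughly 18 mm height, straddling the relay evenly. Gripping now.

```bash
python3 -m pendant '0 0 0 0;0 0 0 0;0 0 0 0;0 0 0 0;0 0 0 0;0 0 0 0' 25 25 && python3 -m pendant '0 0 -20 0;0 0 -60 0;0 0 -100 0;0 0 -100 0;0 0 -100 0;0 0 -100 0' && python3 -c "
from h import *
im,m=snap('wrist','w9'); go((.5647,.0470,.08),2.838)
cv2.imwrite('pics/w9c.png',cv2.resize(im[170:270,240:400,::-1],(640,400),interpolation=cv2.INTER_CUBIC))"
```

```text
time: 8.35
eef_pos: [0.4198, -0.2698, -0.0168]
eef_rot: [-0.428, 0.904, -0.0, 0.0]
wrist_force: [0.9, -0.3, 1.8]
width: 0.431
grasp_force: 25.0
time: 8.95
eef_pos: [0.4189, -0.2695, 0.0823]
eef_rot: [-0.428, 0.904, 0.001, -0.0]
wrist_force: [-0.1, -0.5, 0.4]
width: 0.433
grasp_force: 25.0
t 9.0 pos [ 0.4187 -0.2695  0.082 ] shift [-337.3   88.     1.9] turn -0.384 j6 -0.51 F [ 0.3  0.3 -0.6]
```

The relay is gripped: the opening reads 38 mm. Carrying it over the socket.

```bash
python3 -c "
from h import *
go((.5644,.0460,.04),2.838)"; python3 -m pendant '-42 11 0 -0.05; -84 22 0 -0.1; -126 33 0 -0.15; -168 44 0 -0.2; -211 55 0 -0.25; -253 66 0 -0.3; -295 77 0 -0.35; -336.1 87.5 0 -0.384; -336.1 87.5 0 -0.384; -336.1 87.5 0 -0.384' >/dev/null; python3 -m pendant '0 0 0 0;0 0 10 0;0 0 20 0;0 0 30 0;0 0 30 0;0 0 30 0;0 0 30 0'|grep -v rot; python3 -c "
from h import *
go((.5644,.0460,.04),2.838)
im,m=snap('wrist','w10')
w=(im.min(2)>225).astype(np.uint8); n,l,st,ce=cv2.connectedComponentsWithStats(w)
for i in range(1,n):
    if st[i,4]>15: print(st[i],ce[i].round(1))"
```

```text
t 9.0 pos [ 0.4187 -0.2695  0.082 ] shift [-336.3   87.5   41.9] turn -0.384 j6 -0.51 F [ 0.3  0.3 -0.6]
time: 10.7
eef_pos: [0.5655, 0.0455, 0.0533]
wrist_force: [-1.0, 0.4, -1.0]
width: 0.435
grasp_force: 25.0
t 10.7 pos [0.5655 0.0455 0.0533] shift [-0.1  1.2 13.3] turn 0.001 j6 -0.73 F [-1.   0.4 -1. ]
[327  13   4  11  29] [328.6  18.1]
[294  19   6  10  28] [296.4  23.4]
[ 273   27   94  101 6677] [321.1  76.4]
[355  30   7   8  26] [357.8  33.5]
[269  44   8   7  26] [272.7  46.8]
[261  79   9   3  23] [265.3  79.9]
[272 108   8   6  23] [275.5 110.4]
[352 118   6   7  23] [354.5 121.1]
[297 127   5   8  22] [298.6 130.5]
[327 131   3   8  19] [327.8 134.7]
[281 184  79   5 392] [319.9 186. ]
[297 252  44  14 615] [318.5 258.5]
```

```bash
python3 -c "
from h import *
m=load('w10'); im=cv2.imread('pics/w10.png')
print(atz(m,319.9,186,.045)); w=(im.min(2)>225).astype(np.uint8); w[:,:281]=0;w[:,362:]=0;w[:180]=0;w[194:]=0
p=np.argwhere(w)[:,::-1]; a,b=p[p[:,0]<284].mean(0),p[p[:,0]>356].mean(0); print(yaw(atz(m,*a,.045),atz(m,*b,.045)))
print('disc',atz(m,321.1,76.4,.045))
q=readout.sense();M=R.from_quat(q['eef_rot']).as_matrix();T=np.linalg.inv(m['world_to_cam'])
# relay mark bits: front edge row 252 cols 297-340 at tool z: top z
A=[atz(m,u,252,.0533+.0588) for u in(297,340.)]; print([(M.T@(x-q['eef_pos'])).round(4) for x in A], yaw(*A))"
```

```text
[0.55687445 0.02214648 0.045     ]
2.837032797062042
disc [ 0.53378472 -0.04954779  0.045     ]
[array([ 0.0072, -0.0112, -0.0587]), array([ 0.0072,  0.0117, -0.0587])] 2.839075950993306
```

```bash
python3 -m pendant '0 1 0 0;0 1 8 0;0 1 16 0;0 1 23 0;0 1 23 0;0 1 23 0'|grep -v rot; python3 -c "
from h import *
go((.5645,.0462,.0162),2.838)"
```

```text
time: 11.35
eef_pos: [0.5641, 0.0457, 0.0296]
wrist_force: [0.2, -0.4, -1.0]
width: 0.431
grasp_force: 25.0
t 11.35 pos [0.5641 0.0457 0.0296] shift [-0.6 -0.3 13.4] turn 0.001 j6 -0.73 F [ 0.2 -0.4 -1. ]
```

```bash
python3 -m pendant '-0.5 -0.3 3 0;-0.5 -0.3 6 0;-0.5 -0.3 9 0;-0.5 -0.3 11 0;-0.5 -0.3 12.5 0;-0.5 -0.3 13.5 0;-0.5 -0.3 13.5 0'|grep -v rot; python3 -c "
from h import *
go((.5645,.0462,.0162),2.838)"
```

```text
time: 12.05
eef_pos: [0.5646, 0.0462, 0.0164]
wrist_force: [0.5, -0.1, -0.5]
width: 0.433
grasp_force: 25.0
t 12.05 pos [0.5646 0.0462 0.0164] shift [0.  0.1 0.2] turn 0.001 j6 -0.73 F [ 0.5 -0.1 -0.5]
```

```bash
python3 -m pendant '0 0 1 0;0 0 2 0;0 0 2 0;0 0 2 0'|grep -v rot
```

```text
time: 12.45
eef_pos: [0.5649, 0.0463, 0.0161]
wrist_force: [-6.2, 1.0, 13.8]
width: 0.43
grasp_force: 25.0
```

The shoulder is seated: 13.8 N upward at the expected height. Releasing and rising.

```bash
python3 -m pendant '0 0 0 0;0 0 0 0;0 0 0 0;0 0 0 0;0 0 0 0;0 0 0 0' 60|grep -v rot; python3 -m pendant '0 0 -30 0;0 0 -70 0;0 0 -110 0;0 0 -140 0;0 0 -140 0;0 0 -140 0'|grep -v rot;python3 -c "
from h import *
im,m=snap('wrist','w11'); go((.594,-.267,.12),2.0)
h=cv2.cvtColor(im,cv2.COLOR_RGB2HSV); b=cv2.inRange(h,(95,90,200),(125,255,255)); n,l,st,ce=cv2.connectedComponentsWithStats(b)
for i in range(1,n):
    if st[i,4]>60: print(st[i],ce[i].round(1),atz(m,*ce[i],.075).round(4))"
```

```text
time: 13.05
eef_pos: [0.5647, 0.0462, 0.0144]
wrist_force: [0.5, -0.9, -0.2]
width: 0.68
grasp_force: 0.0
time: 13.65
eef_pos: [0.5649, 0.0464, 0.1551]
wrist_force: [-0.0, 0.7, -1.2]
width: 0.684
grasp_force: 0.0
t 13.7 pos [0.5642 0.0462 0.154 ] shift [ 290. -122.   34.] turn 0.838 j6 -0.73 F [ 0.3  0.2 -0.7]
[300 176  38  29 584] [318.2 188.9] [0.5645 0.0447 0.075 ]
```

```bash
python3 -c "
from h import *
go((.638,-.244,.14),2.05)"; python3 -m pendant '40 -20 0 0.1;80 -40 0 0.2;120 -60 0 0.3;160 -80 0 0.4;200 -110 0 0.5;255 -157 0 0.6;255 -157 0 0.7;255 -157 0 0.788;255 -157 14 0.788;255 -157 14 0.788'|grep pos; python3 -c "
from h import *
go((.638,-.214,.14),2.05)"
```

```text
t 13.7 pos [0.5642 0.0462 0.154 ] shift [ 254.9 -157.1   13.9] turn 0.788 j6 -0.73 F [ 0.3  0.2 -0.7]
eef_pos: [0.6363, -0.2432, 0.1364]
t 14.7 pos [ 0.6363 -0.2432  0.1364] shift [-15.   25.2  -3.5] turn 0.003 j6 -1.01 F [0.5 0.  0.4]
```

```bash
python3 -m pendant '0 -30 0 0;0 -30 0 0;0 -30 0 0;0 -30 0 0'|grep pos; python3 -c "
from h import *
snap('wrist','k1')"; python3 -m pendant '0 30 0 0;0 60 0 0;0 60 0 0;0 60 0 0;0 60 0 0'|grep pos; python3 - <<'E'
from h import *
from mont import mont
snap('wrist','k2')
P=np.array([.594,-.267,.03]); L=[]
for f in('k1','k2'):
    m=load(f); c=m['world_to_cam']@np.r_[P,1]; L.append((f,m['cx']+m['fx']*c[0]/-c[2],m['cy']-m['fy']*c[1]/-c[2]))
    im=cv2.imread(f'pics/{f}.png'); u,v=L[-1][1:]; w=(im.min(2)>180).astype(np.uint8); n,l,st,ce=cv2.connectedComponentsWithStats(w)
    for i in range(1,n):
        if st[i,4]>15 and np.hypot(*(ce[i]-[u,v]))<50: print(f,L[-1][1:],st[i],cv2.minAreaRect(np.argwhere(l==i)[:,::-1].astype(np.float32)))
L+=[('w10',321,76),('w3',287,107)]; print(L)
mont(L,5,'m3')
E
```

```text
eef_pos: [0.6519, -0.2697, 0.1401]
eef_pos: [0.6249, -0.2173, 0.1409]
k1 (np.float64(346.03835961968605), np.float64(137.32359018228686)) [340 144   8  17  97] ((343.5699768066406, 152.00999450683594), (5.939697742462158, 16.263456344604492), 8.130102157592773)
k2 (np.float64(290.56911466518727), np.float64(136.8006272892501)) [284 144   7  16  92] ((287.0, 151.5), (5.798276424407959, 15.414929389953613), 8.130102157592773)
[('k1', np.float64(346.03835961968605), np.float64(137.32359018228686)), ('k2', np.float64(290.56911466518727), np.float64(136.8006272892501)), ('w10', 321, 76), ('w3', 287, 107)]
```

View pics/m3.png

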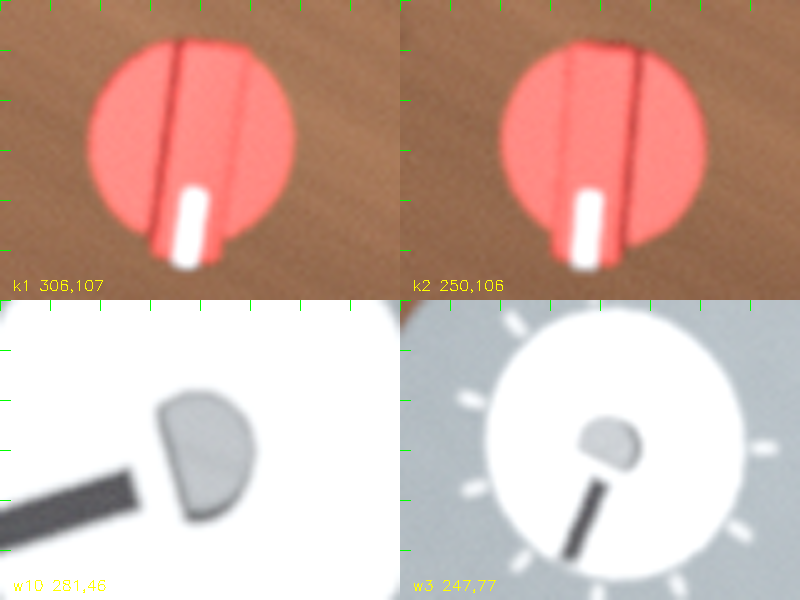

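The k1 and k2 crops show the knob with its bar and pointer facing down. The bar-top centres are at about (204,152) in the k1 crop and (194,155) in the k2 crop. In w10 the D flat runs from (157,107) to (187,222), and the line goes from (135,188) to (0,227).

```bash
python3 - <<'E'
from h import *
a=lambda x,y:cp('k1',306,107,5,x,y); b=lambda x,y:cp('k2',250,106,5,x,y)
for n,p,q in(('tl',(184,42),(170,47)),('tr',(250,47),(234,50)),('br',(222,262),(220,262)),('bl',(160,258),(152,260)),('c',(204,152),(194,155)),('p0',(197,190),(190,192)),('p1',(186,268),(185,268))):
    print(n,tri([a(*p),b(*q)]).round(4),atz(*a(*p),.04).round(4),atz(*b(*q),.04).round(4))
for f,p,q in((a,(197,190),(186,268)),(b,(190,192),(185,268)),(a,(184,42),(160,258)),(a,(250,47),(222,262)),(b,(170,47),(152,260)),(b,(234,50),(220,262))): print('yaw',yaw(atz(*f(*p),.04),atz(*f(*q),.04)))
c=lambda x,y:cp('w10',281,46,5,x,y)
print('line',yaw(atz(*c(135,188),.045),atz(*c(0,227),.045)),'flat',yaw(atz(*c(157,107),.067),atz(*c(187,222),.067))-np.pi/2)
print('shaft c',atz(*c(198+0,152),.067), 'x-extent',atz(*c(256,150),.067),atz(*c(200,90),.067))
go((.594,-.267,-.0),2.05)
E
```

```text
tl [ 0.5762 -0.2823  0.0406] [ 0.576  -0.2823  0.04  ] [ 0.5765 -0.2822  0.04  ]
tr [ 0.5708 -0.2705  0.0426] [ 0.5707 -0.2701  0.04  ] [ 0.5711 -0.2706  0.04  ]
br [ 0.6108 -0.2541  0.0417] [ 0.6112 -0.2537  0.04  ] [ 0.6109 -0.2542  0.04  ]
bl [ 0.6155 -0.2667  0.0476] [ 0.6165 -0.2656  0.04  ] [ 0.6171 -0.267   0.04  ]
c [ 0.593  -0.2685  0.0431] [ 0.5931 -0.2682  0.04  ] [ 0.5935 -0.2687  0.04  ]
p0 [ 0.6003 -0.266   0.0424] [ 0.6005 -0.2657  0.04  ] [ 0.6007 -0.2661  0.04  ]
p1 [ 0.6154 -0.2601  0.0411] [ 0.6158 -0.2598  0.04  ] [ 0.6155 -0.2602  0.04  ]
yaw 0.36823312235253786
yaw 0.38250319067120303
yaw 0.3919346912518629
yaw 0.3861314539961947
yaw 0.35715100732661104
yaw 0.38949184560278777
line -0.04022876946691696 flat -0.03206103057220755
shaft c [ 0.53503683 -0.04797451  0.067     ] x-extent [ 0.52844532 -0.04614465  0.067     ] [ 0.53283202 -0.0542975   0.067     ]
t 15.7 pos [ 0.6249 -0.2175  0.1407] shift [ 50.3 -29.6 140.7] turn 0.001 j6 -1.05 F [ 0.6 -0.3 -0.8]
```

```bash
python3 - <<'E'
from h import *
for f in('w2','w3','w4','w10','w11'):
    m=load(f); im=cv2.imread(f'pics/{f}.png'); c=m['world_to_cam']@np.r_[.5348,-.0482,.045,1]; u,v=m['cx']+m['fx']*c[0]/-c[2],m['cy']-m['fy']*c[1]/-c[2]
    d=(im.max(2)<120).astype(np.uint8); n,l,st,ce=cv2.connectedComponentsWithStats(d)
    for i in range(1,n):
        if 15<st[i,4]<400 and np.hypot(*(ce[i]-[u,v]))<40:
            P=np.array([atz(m,x,y,.045)[:2] for y,x in np.argwhere(l==i)]); q=P.mean(0); e=np.linalg.svd(P-q)[2][0]; e*=np.sign(e@(q-[.5348,-.0482]))
            print(f,st[i],q.round(4),'yaw',np.arctan2(e[1],e[0]).round(3),'radial',yaw((.5348,-.0482),q))
    if f=='w10':
        g=(im.min(2)<225)&(im.max(2)>=120); g=g.astype(np.uint8); g[:60]=0;g[95:]=0;g[:,:311]=0;g[:,335:]=0
        k=cv2.minEnclosingCircle(np.argwhere(g)[:,::-1].astype(np.float32)); print('D',k,atz(m,*k[0],.067))
E
```

```text
w3 [281 114   6  14  20] [ 0.5538 -0.0486] yaw 0.004 radial -0.020897311186994696
w4 [377 114   8  14  26] [ 0.5538 -0.0481] yaw -0.007 radial 0.007710919069346735
w10 [278  81  30  15 188] [ 0.5543 -0.0484] yaw -0.011 radial -0.012162865291118003
D ((320.0, 77.0), 13.341764450073242) [ 0.53531147 -0.04748744  0.067     ]
w11 [292  90  18   8  48] [ 0.554  -0.0485] yaw -0.019 radial -0.014541725087220903
```

```bash
python3 -c "
from h import *
go((.5937,-.2683,.045),1.950)"
```

```text
t 15.7 pos [ 0.6249 -0.2175  0.1407] shift [ 51.1 -30.6  95.7] turn 0.101 j6 -1.05 F [ 0.6 -0.3 -0.8]
```

```bash
python3 -m pendant '25 -15 20 0.05;51 -30.6 50 0.101;51 -30.6 80 0.101;51 -30.6 96 0.101;51 -30.6 96 0.101;51 -30.6 96 0.101;51 -30.6 96 0.101' 40 20 |grep pos; python3 -c "
from h import *
go((.5937,-.2683,-.0145),1.950)"
```

```text
eef_pos: [0.5946, -0.2684, 0.0458]
t 16.4 pos [ 0.5946 -0.2684  0.0458] shift [ 0.9  0.5 60.3] turn -0.0 j6 -1.07 F [ 0.2 -0.6  0.7]
```

```bash
python3 -m pendant '0.5 0.3 15 0;0.5 0.3 30 0;0.5 0.3 45 0;0.5 0.3 54 0;0.5 0.3 58 0;0.5 0.3 59 0;0.5 0.3 59 0;0.5 0.3 59 0'|grep -v rot; python3 -c "
from h import *
go((.5937,-.2683,-.0145),1.950)"
```

```text
time: 17.2
eef_pos: [0.5934, -0.2681, -0.0139]
wrist_force: [-0.6, 0.0, 0.2]
width: 0.454
grasp_force: 0.0
t 17.2 pos [ 0.5934 -0.2681 -0.0139] shift [-0.2 -0.3  0.6] turn -0.0 j6 -1.07 F [-0.6  0.   0.2]
```

```bash
python3 -m pendant '0 0 1 0;0 0 2 0;0 0 2 0'|grep -v rot; python3 -m pendant '0 0 0 0;0 0 0 0;0 0 0 0;0 0 0 0;0 0 0 0;0 0 0 0' 5 40|grep -v rot
```

```text
time: 17.5
eef_pos: [0.5931, -0.268, -0.0163]
wrist_force: [-0.5, -0.4, -0.1]
width: 0.458
grasp_force: 0.0
time: 18.1
eef_pos: [0.593, -0.268, -0.0163]
wrist_force: [-0.9, 0.2, 1.8]
width: 0.156
grasp_force: 40.1
```

The knob is gripped at 14 mm. I'll lift it and check its centre from the skirt circle.

```bash
python3 -m pendant '0 0 -30 0;0 0 -70 0;0 0 -110 0;0 0 -110 0;0 0 -110 0'|grep -v rot; python3 -c "
from h import *
print(atz(*cp('k1',306,107,5,191.5,144),.018),atz(*cp('k2',250,106,5,203.5,145),.018))
go((.5345,-.0480,.09),1.561)"
```

```text
time: 18.6
eef_pos: [0.5934, -0.2679, 0.0946]
wrist_force: [0.3, 0.3, -1.7]
width: 0.157
grasp_force: 40.1
[ 0.59380942 -0.26850503  0.018     ] [ 0.59360276 -0.26878443  0.018     ]
t 18.6 pos [ 0.5934 -0.2679  0.0946] shift [-26.6 226.1   4.5] turn 0.388 j6 -1.07 F [ 0.3  0.3 -1.7]
```

```bash
python3 -m pendant '-4 33 0 0.06;-8 66 0 0.12;-12 99 0 0.18;-16 132 0 0.24;-20 165 0 0.3;-24 198 0 0.35;-26.6 226 0 0.388;-26.6 226 0 0.388;-26.6 226 0 0.388;-26.6 226 0 0.388'|grep pos; python3 -c "
from h import *
go((.5345,-.0480,.054),1.561)"
```

```text
eef_pos: [0.5337, -0.0486, 0.0928]
t 19.6 pos [ 0.5337 -0.0486  0.0928] shift [-0.9  0.6 38.8] turn 0.001 j6 -1.85 F [-0.2  0.2 -0.4]
```

```bash
python3 -m pendant '-0.5 0.3 10 0;-0.5 0.3 20 0;-0.5 0.3 30 0;-0.5 0.3 37 0;-0.5 0.3 37 0;-0.5 0.3 37 0;-0.5 0.3 37 0'|grep -v rot; python3 -c "
from h import *
go((.5345,-.0480,.0367),1.561)"
```

```text
time: 20.3
eef_pos: [0.5349, -0.0478, 0.0569]
wrist_force: [-0.2, 0.1, -0.9]
width: 0.155
grasp_force: 40.1
t 20.3 pos [ 0.5349 -0.0478  0.0569] shift [ 0.4 -0.2 20.2] turn 0.001 j6 -1.86 F [-0.2  0.1 -0.9]
```

```bash
python3 -m pendant '0.3 0 3 0;0.3 0 6 0;0.3 0 8 0;0.3 0 10 0;0.3 0 12 0;0.3 0 12 0'|grep -v rot
```

```text
time: 20.9
eef_pos: [0.5341, -0.0479, 0.0442]
wrist_force: [-1.1, 0.5, -0.1]
width: 0.157
grasp_force: 40.1
```

No resistance with about 6 mm of engagement, so the D matches. Pushing on with full grip.

```bash
python3 -m pendant '0 0 2 0;0 0 4 0;0 0 6 0;0 0 7.5 0;0 0 7.5 0;0 0 7.5 0' - 60|grep -v rot; python3 -m pendant '0 0 2 0;0 0 4 0;0 0 6 0;0 0 6 0;0 0 6 0'|grep -v rot
```

```text
time: 21.5
eef_pos: [0.5342, -0.0479, 0.037]
wrist_force: [0.2, 0.3, -0.7]
width: 0.153
grasp_force: 60.0
time: 22.0
eef_pos: [0.5345, -0.0479, 0.0315]
wrist_force: [-1.7, 1.0, 7.1]
width: 0.156
grasp_force: 60.6
```

```bash
python3 -m pendant '0 0 1 0;0 0 2 0;0 0 3 0;0 0 3 0;0 0 3 0;0 0 3 0'|grep -v rot
```

```text
time: 22.6
eef_pos: [0.5348, -0.0479, 0.0302]
wrist_force: [-7.2, 1.4, 23.1]
width: 0.152
grasp_force: 62.0
```

The stop is reached: 23 N, stiff, at the predicted height. A steady check before handing in.

```bash
python3 -m pendant '0 0 0 0;0 0 0 0;0 0 0 0;0 0 0 0;0 0 0 0;0 0 0 0'|grep -v rot; python3 -c "
from h import *
print(order.job_done())"
```

```text
time: 23.2
eef_pos: [0.5347, -0.0479, 0.0302]
wrist_force: [-7.8, 1.9, 22.8]
width: 0.154
grasp_force: 62.0
the job is handed in; nothing more can be done
None
```

I plugged the relay home and let go, pushed the knob onto the D-shaft and held it down at its stop with about 23 N, and handed the job in at 23.2 s; the hand-in returned no verdict.

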